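# Hold a jewellery tag in the marking cell

### The job

Set the red-knobbed focus lever to the green mark, 20 degrees past upright on the side away from the robot, and let go of it. Then lift the red tag holder out of the rack, lower its blade through the slot in the lid of the marking cell and finish still holding it there upright in the gripper, with its red collar about 10 mm above the lid and not resting on it. Leave the blue holder and the other loose things where they are.

Things in the scene. Friction and masses are not known exactly. Their poses are not given: they have to be found in the camera images.
- focus_lever (a joint): Angle of the focus lever in rad: 0 upright, positive leans to +x of its box (away from the robot), stops at -0.7 and 0.7; the green mark is at +0.349. Friction (about 1 N at the ball) keeps it where it is left. A steel rod 8 mm thick with a red ball, 22 mm diameter, centred 85 mm from the pivot.
- lever_ball (a point): Centre of the red ball (22 mm diameter) at the end of the focus lever; it swings on an 85 mm radius about lever_pivot, in the x-z plane of the lever's box.
- lever_pivot (a point): The lever's pivot, 40 mm above the table, on top of the fixed grey lever box; its y axis is the hinge axis, its x axis points away from the robot.
- lever_base: Fixed grey lever box 120 x 70 x 40 mm (x, y, z), origin under its centre on the table, x axis away from the robot. 14 to 19 mm to the +y side of the lever stands a half-round white dial of 45 mm radius about the pivot (top 85 mm above the table), black marks every 20 degrees, a wide green one at +20.
- cell: Fixed marking cell, a hollow white box with an amber window on its +x side; lid 200 x 150 mm (x, y), foot 210 x 160 mm, lid's top 115 mm above the table; origin under its centre on the table.
- slot (a point): Centre of the slot at the top face of the cell's lid (115 mm above the table), framed by orange lines. The slot is 42 mm long (along its x) and 14 mm wide (along its y), straight through the 8 mm lid; z is up. Below it the cell is empty down to 96 mm under the lid's top.
- rack: Fixed black rack block 170 x 70 x 85 mm (x, y, z), origin under its centre on the table. Two through bays 46 x 18 mm, 42 mm either side of its centre along x; the red and the blue holder hang in them (in either order) by their collars on the top face.
- red_holder: Red tag holder, 110-230 g. Origin: centre of its collar's underside; z up, x along its width. Above it a collar 52 x 26 x 6 mm (x, y, z), then a block 36 x 16 mm, 6 to 46 mm up, to grip across its 16 mm (y). Below it a blade 40 x 12 mm (x, y) 64 mm long, then a foot 34 x 7 mm down to -70 mm. Alike either way round. Starts upright in a rack bay, x along the rack's x.
- red_holder_tip (a point): Centre of the lower end of the red holder's foot, 70 mm below its origin.
- blue_holder: Blue tag holder of the same shape and size as the red one, in the other bay of the rack; to be left there. Origin at the centre of its collar's underside.
- green_box: Loose green plastic box 50 x 35 x 22 mm, a bystander; origin under its centre.
- loupe: Loose black loupe, 42 mm wide, 30 mm high, a bystander; origin under its centre.
- screwdriver: Loose screwdriver 160 mm long lying on the table, a bystander.
- ring_gauge: Loose brass ring, 48 mm wide, 12 mm high, a bystander; origin under its centre.

How it is judged:
By the outcome, as a careful person would: the job done as asked, in the order asked, and still so for the second after the job is handed in, while the arm keeps its last pose, push and grip.
It also fails if it takes over 53 s, if anything falls off the work surface, if the arm or the gripper's body presses on something with over 40 N, if the wrist force passes 120 N, or if a joint passes its speed limit or range.

### The arm

A 7-joint arm with a two-finger parallel gripper is mounted at the origin on the work surface. World frame = base frame: x ahead of the robot, y to its left, z up, the work surface at z = 0. Lengths are in m, angles in rad, forces in N, time in s.
With the tool pointing down it reaches from about 0.4 to 0.875 m from the base axis. Payload 19.3 kg.
Tool frame: the origin (TCP) lies at the very end of the fingers, on their centre line; the grasp point (between the pads) lies 19 mm behind it; z points along the fingers, y is the line along which they close (so a half turn about z gives the same grasp; the last joint's range is limited). The gripper opens to 85 mm and grips with 20 to 120 N. Pads are 22 mm wide; open, the fingers measure 114 mm over their backs; the gripper's body (76 mm by 85 mm) begins 54 mm behind the grasp point. The pads swing forward as they close: fully open they stand 13 mm farther back than shut.
Start: joints at [-1.268, 0.521, -0.036, 1.599, 0.021, 1.021, -0.113], TCP at [0.228, 0.582, 0.231] pointing down, gripper open.
Joint ranges: [-2.91, 2.91], [-0.3, 2.13], [-1.5, 1.42], [0.17, 2.43], [-1.26, 4.41], [0.16, 1.93], [-2.52, 2.52]. Speed limits (rad/s): [1.89, 1.89, 2.39, 2.39, 3.01, 3.01, 3.01].

### API

Orientations are given as [roll, pitch, yaw] about the fixed x, y, z axes, in that order (R = Rz(yaw) Ry(pitch) Rx(roll)).
In Python, from workcell import monitor, optics, job_done gives the robot as it stands.
- The arm moves only by the shell command python3 -m handwheel 'ROWS' [FORCE]. ROWS is JSON, a list of rows, each an object of numbers: "dx", "dy", "dz": the shift along the tool's x, y, z in cm; "wx", "wy", "wz": the turn, a rotation vector about the tool's x, y, z in rad; "claw": the opening in per cent of the stroke, from 0 (shut) to 100 (fully open). A call has 1 to 8 rows; each row shifts and turns the commanded pose from where the row before left it, along the tool's axes as they then stand; what a row does not reach is not made up. A row lasts 1/8 s, in which the tool goes at most 62.5 mm and 10.7 degrees, less where a joint would pass 70% of its speed; a pose out of reach is approached as far as the arm can. A call with a gripper value outside its range is refused whole. The fingers move at their own pace and stop on an object; FORCE is the grip in N (left out, the last holds). Time passes only in rows, so rows that do not move let the fingers close. It gives the time, the measured TCP pose, the force, the opening and the grip force at its end, in the units of the state.
- monitor.observe(): the state, without advancing time (a new reading comes with each control period).
- optics.grab_frame(name): name is "scene" or "top" or "wrist"; returns a dict with "frame" (480x640x3 uint8, blue, green, red), "fovy" (degrees; the focal length in pixels is half the picture's height over the tangent of half this angle, whatever the lens; pixels are square), "cx", "cy" (the principal point, pixels), "R" (3x3) and "t" (3): a world point X has camera coordinates R X + t. Camera axes: x right, y down, z forward; pixel columns grow to the right and rows downward; lengths in m; the calibration is good to about 2 mm. A picture is of the moment at which its call begins. There is no depth.
- job_done(): hands the job in; it is judged then, once.
Trained networks look in the newest picture that a camera, given by its name, has taken for a name from the list of things; names that differ only in an ending like _2 or _b are one class to them, and where a whole thing is asked for, a point or a joint stands for the part that bears it (a point fixed in the world has none). Each returns a list of dicts, best first, with "p" (0 to 1); they miss things now and then, are a little off and sometimes report something else, mostly with a low value. They report only what shows in the picture. A call takes as long as a camera call.
- optics.masks_of(name, camera): "region" (480x640 bool, what is visible of it) and "rect" ([left, top, width, height] in pixels, round what is visible of it).
The state is a dict: "clock": time; "qpos": joint angles; "qd": joint speeds; "joint_efforts": joint torques, N m; "position": TCP position; "tool_rot": TCP orientation; "force": force on the tool from outside, world axes, zero at the start; "moment": the same for the moment, N m; "grip_width": finger opening in m; "finger_force": force on a finger pad.
Only numpy, scipy, OpenCV 4.12 (cv2) and the standard library are available. Lean on these libraries where they do the work, as an engineer would, in place of code of your own. Each camera call takes 0.05 s, during which the arm holds its last target. There are 200 camera calls.

## Working session

There is one attempt and no reset: what is moved stays moved. The work goes in short steps, Python scripts to look and compute and a shell command to move; the robot and the scene stay as the last step left them, time stands still between calls to the robot, and variables do not carry over. Pictures are saved under pics/ and viewed, at most 13 in all, crops included, and the job is handed in when it is done.

```bash
mkdir -p pics; ls; python3 - <<'E'
from workcell import monitor, optics
import cv2,numpy as np
s=monitor.observe();print({k:np.round(v,3) for k,v in s.items()})
for c in ["scene","top"]:
    f=optics.grab_frame(c);cv2.imwrite(f"pics/{c}0.png",f["frame"]);print(c,f["fovy"],f["cx"],f["cy"],np.round(f["R"],4).tolist(),np.round(f["t"],4))
    for n in ["focus_lever","lever_base","cell","rack","red_holder","blue_holder"]:
        print(n,[(round(m["p"],2),m["rect"]) for m in optics.masks_of(n,c)][:3])
E
```

```text
pics
{'clock': np.float64(0.0), 'qpos': array([-1.268,  0.522, -0.036,  1.6  ,  0.021,  1.021, -0.113]), 'qd': array([-0.001,  0.001,  0.   ,  0.001, -0.001,  0.001, -0.   ]), 'joint_efforts': array([ 1.0000e-03, -9.2709e+01,  1.9810e+00, -3.6995e+01,  1.8000e-02,
        8.0000e-03,  0.0000e+00]), 'position': array([0.228, 0.582, 0.231]), 'tool_rot': array([-3.14 ,  0.   ,  2.769]), 'force': array([-0.403, -0.168,  0.074]), 'moment': array([ 0.023, -0.071,  0.004]), 'finger_force': np.float64(0.0), 'grip_width': np.float64(0.085)}
scene 48.51733516562635 322.42601599589244 238.86525020991158 [[-0.3923, 0.9198, -0.0096], [0.6662, 0.277, -0.6924], [-0.6342, -0.278, -0.7214]] [ 0.2384 -0.3244  1.4034]
focus_lever [(0.61, [505.9, 256.7, 32.9, 45.9])]
lever_base [(0.97, [475.3, 254.3, 65.5, 93.9]), (0.69, [503.5, 257.9, 33.2, 47.8])]
cell [(0.58, [272.0, 192.5, 102.4, 136.9])]
rack [(0.8, [174.7, 153.0, 84.9, 84.2])]
red_holder [(0.69, [184.6, 162.9, 31.9, 36.0])]
blue_holder [(0.67, [214.0, 143.5, 26.8, 33.2])]
top 49.848712011236216 320.72775442647304 241.04008358658956 [[-0.007, -1.0, 0.0055], [-0.9893, 0.0062, -0.1456], [0.1455, -0.0065, -0.9893]] [-0.0052  0.5898  1.0649]
focus_lever [(0.6, [138.8, 256.1, 26.1, 14.8]), (0.22, [178.9, 153.0, 65.1, 20.4])]
lever_base [(0.55, [137.2, 231.2, 48.3, 63.5])]
cell [(0.89, [264.4, 178.7, 97.6, 116.6])]
rack [(0.64, [427.1, 236.0, 52.8, 86.7]), (0.61, [138.8, 232.1, 46.7, 60.2])]
red_holder [(0.62, [454.3, 240.9, 19.6, 31.2]), (0.56, [229.7, 317.5, 25.7, 25.0])]
blue_holder [(0.62, [449.3, 289.4, 17.0, 22.3]), (0.46, [229.0, 319.8, 27.7, 22.8])]
```

View pics/scene0.png

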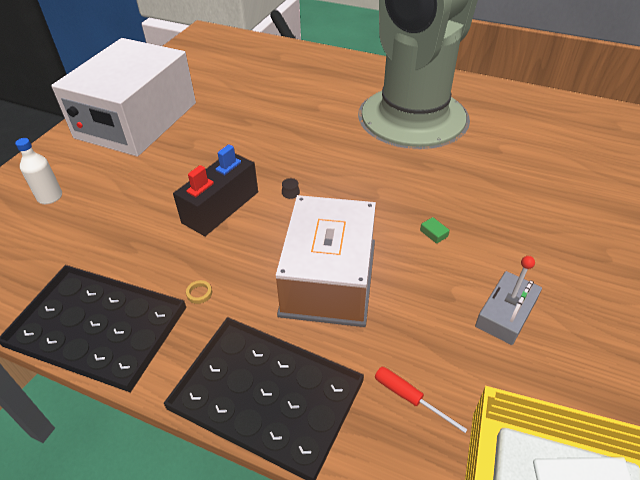

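View pics/top0.png

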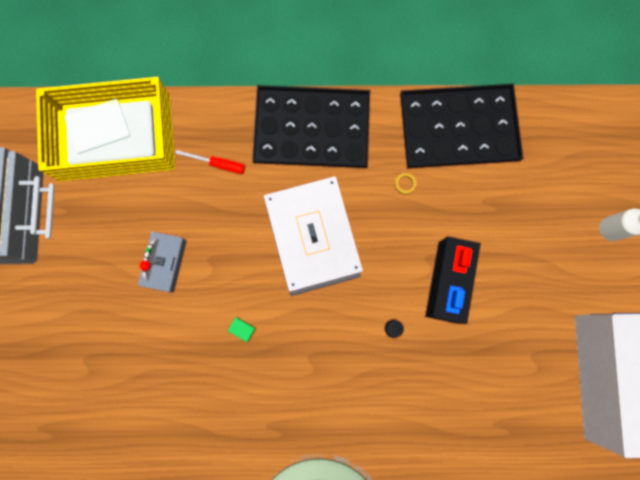

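The scene view shows the lever with its red ball at about (528,262), the cell slot at (329,237), and the red holder at (198,180). In the top view these are the ball at (145,266), the slot at (313,233), the red holder at (461,260) and the blue holder at (456,298).

```bash
cat > h.py <<'E'
import numpy as np, cv2
from workcell import monitor, optics
def K(f):
    F=240/np.tan(np.radians(f["fovy"])/2); return F,f["cx"],f["cy"]
def ray(f,uv):
    F,cx,cy=K(f); uv=np.atleast_2d(uv).astype(float)
    d=np.c_[(uv[:,0]-cx)/F,(uv[:,1]-cy)/F,np.ones(len(uv))]@np.array(f["R"])
    return -np.array(f["R"]).T@np.array(f["t"]), d
def plane(f,uv,z):
    c,d=ray(f,uv); return c+d*((z-c[2])/d[:,2])[:,None]
def proj(f,X):
    F,cx,cy=K(f); p=np.atleast_2d(X)@np.array(f["R"]).T+np.array(f["t"]); return np.c_[F*p[:,0]/p[:,2]+cx,F*p[:,1]/p[:,2]+cy]
def tri(fs,uvs):
    A=0;b=0
    for f,uv in zip(fs,uvs):
        c,d=ray(f,uv); d=d[0]/np.linalg.norm(d[0]); P=np.eye(3)-np.outer(d,d); A=A+P;b=b+P@c
    return np.linalg.solve(A,b)
def hsv(f,lo,hi):
    return cv2.inRange(cv2.cvtColor(f["frame"],cv2.COLOR_BGR2HSV),np.array(lo),np.array(hi))
def red(f): return hsv(f,(0,180,70),(4,255,255))|hsv(f,(175,180,70),(180,255,255))
def blobs(m,a=20):
    n,l,s,c=cv2.connectedComponentsWithStats(m); return [(s[i,4],np.round(c[i],1).tolist(),s[i,:4].tolist()) for i in range(1,n) if s[i,4]>=a]
E
python3 - <<'E'
from h import *
fs={c:optics.grab_frame(c) for c in ["scene","top"]}
C={}
for c,f in fs.items():
    print(c,"red",blobs(red(f)))
    o=hsv(f,(8,170,200),(20,255,255)); o2=np.zeros_like(o); 
    x0,y0,x1,y1=(300,210,355,265) if c=="scene" else (290,205,335,262)
    o2[y0:y1,x0:x1]=o[y0:y1,x0:x1]
    ys,xs=np.nonzero(o2); P=plane(f,np.c_[xs,ys],.115)[:,:2]
    r=cv2.minAreaRect((P*1000).astype(np.float32)); print("frame",len(xs),r)
    g=cv2.cvtColor(f["frame"],cv2.COLOR_BGR2GRAY)
    d=np.zeros_like(g); d[y0+12:y1-12,x0+12:x1-12]=255; d&=(g<150).astype(np.uint8)*255
    ys,xs=np.nonzero(d); P=plane(f,np.c_[xs,ys],.115)[:,:2]; print("slot",len(xs),cv2.minAreaRect((P*1000).astype(np.float32)))
a=cv2.resize(fs["top"]["frame"][225:330,420:490],None,fx=5,fy=5,interpolation=cv2.INTER_CUBIC)
b=cv2.resize(fs["top"]["frame"][225:300,130:195],None,fx=6,fy=6,interpolation=cv2.INTER_CUBIC)
w=np.zeros((525,750,3),np.uint8); w[:525,:350]=a; w[:450,355:745]=b; cv2.imwrite("pics/crop1.png",w)
E
```

```text
scene red [(np.int32(22), [79.0, 124.5], [77, 122, 5, 6]), (np.int32(485), [198.2, 180.8], [187, 166, 27, 31]), (np.int32(132), [527.8, 261.7], [521, 256, 14, 13]), (np.int32(771), [398.4, 385.4], [375, 367, 49, 39])]
frame 79 ((595.7753295898438, 7.452014923095703), (81.10162353515625, 49.56999206542969), 14.820451736450195)
slot 49 ((608.625732421875, 11.526426315307617), (15.23311710357666, 13.016478538513184), 9.38842487335205)
top red [(np.int32(313), [226.7, 164.7], [209, 157, 35, 16]), (np.int32(455), [461.9, 258.8], [452, 245, 21, 29]), (np.int32(74), [144.9, 265.3], [141, 261, 9, 10])]
frame 0 ((0.0, 0.0), (0.0, 0.0), 0.0)
slot 100 ((596.1129150390625, 8.153360366821289), (37.9986686706543, 11.196337699890137), 13.544660568237305)
```

View pics/crop1.png

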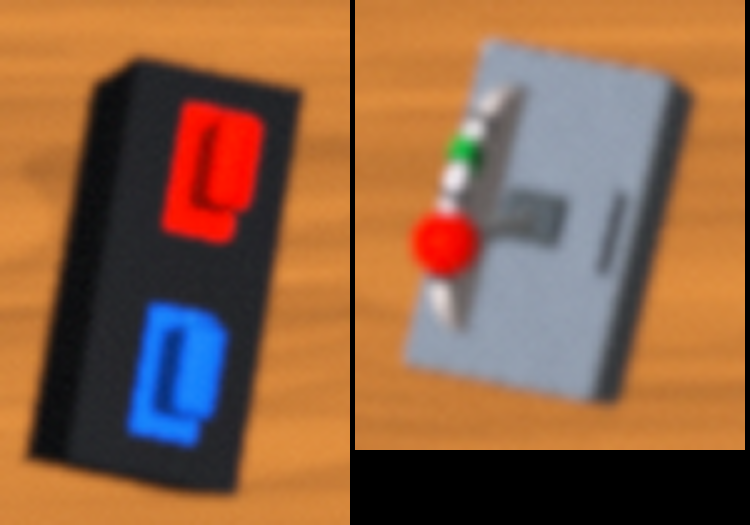

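The crop shows the rack's top-face corners at full-image (448,237), (480,243) and (467,323). The lever box's top corners are at (152,231), (138,285), (170,292) and (183,237). The ball appears to be leaning slightly towards the robot.

```bash
python3 - <<'E'
from h import *
fs={c:optics.grab_frame(c) for c in ["scene","top"]}
f=fs["top"]
P=plane(f,[(448,236.6),(480.4,243.4),(467.4,323.4)],.085)[:,:2]
print("rack",P.round(4).tolist(),"ctr",((P[0]+P[2])/2).round(4), np.linalg.norm(P[0]-P[1]),np.linalg.norm(P[1]-P[2]),"yaw",np.arctan2(*(P[1]-P[2])[::-1]))
Q=plane(f,[(151.7,231.3),(182.8,237.5),(170.5,291.7),(138.3,285.3)],.04)[:,:2]
v=(Q[0]+Q[1]-Q[2]-Q[3])
print("lever",Q.mean(0),np.arctan2(v[1],v[0]),np.linalg.norm(v)/2)
print("ball",tri([fs["scene"],f],[(527.8,261.7),(144.9,265.3)]))
print("redtop?",plane(f,(461.9,258.8),.1))
# lid corners by mask
for c,g in fs.items():
    m=hsv(g,(0,0,170),(180,40,255)); n,l,s,ce=cv2.connectedComponentsWithStats(m)
    i=l[262,315] if c=="scene" else l[262,320]
    i=l[225,308] if c=="scene" and i==0 else i
    ys,xs=np.nonzero(l==i); r=plane(g,np.c_[xs,ys],.115)[:,:2]
    print(c,len(xs),cv2.minAreaRect((r*1000).astype(np.float32)))
E
```

```text
rack [[0.5913, -0.2722], [0.5766, -0.3386], [0.4137, -0.3038]] ctr [ 0.5025 -0.288 ] 0.06800759206763864 0.16665301032970745 yaw -0.21038808699657222
lever [0.54877178 0.33264774] -0.19571747446187834 0.11823000390281903
ball [0.53171355 0.33858096 0.12380783]
redtop? [[ 0.54325342 -0.29464236  0.1       ]]
scene 6210 ((598.3827514648438, 8.544540405273438), (205.7665252685547, 150.7423095703125), 14.918023109436035)
top 6368 ((596.0597534179688, 8.295700073242188), (202.1428680419922, 150.6585693359375), 14.9081449508667)
```

```bash
python3 -m handwheel '[{"wz":-0.17,"claw":0},{"dx":-4.3,"dy":-2.6,"claw":0},{"dx":-4.3,"dy":-2.6,"claw":0},{"dx":-4.3,"dy":-2.6,"claw":0},{"dx":-4.3,"dy":-2.6,"claw":0},{"dx":-4.3,"dy":-2.6,"claw":0},{"dx":-4.3,"dy":-2.6,"claw":0},{"dx":-4.1,"dy":-2.4,"claw":0}]' 20
```

```text
schema error: expected keys dx, dy, dz, wx, wy, wz, claw
```

```bash
python3 -m handwheel '[{"dx":0,"dy":0,"dz":0,"wx":0,"wy":0,"wz":-0.17,"claw":0},{"dx":-4.3,"dy":-2.6,"dz":0,"wx":0,"wy":0,"wz":0,"claw":0},{"dx":-4.3,"dy":-2.6,"dz":0,"wx":0,"wy":0,"wz":0,"claw":0},{"dx":-4.3,"dy":-2.6,"dz":0,"wx":0,"wy":0,"wz":0,"claw":0},{"dx":-4.3,"dy":-2.6,"dz":0,"wx":0,"wy":0,"wz":0,"claw":0},{"dx":-4.3,"dy":-2.6,"dz":0,"wx":0,"wy":0,"wz":0,"claw":0},{"dx":-4.3,"dy":-2.6,"dz":0,"wx":0,"wy":0,"wz":0,"claw":0},{"dx":-4.1,"dy":-2.4,"dz":0,"wx":0,"wy":0,"wz":0,"claw":0}]' 20
```

```text
clock: 1.9
position: [0.4855, 0.3442, 0.2314]
tool_rot: [3.141, 0.0, 2.939]
force: [0.3, 0.4, 0.4]
grip_width: 0.0001
finger_force: 0.0
```

```bash
python3 - <<'E'
from h import *
f=optics.grab_frame("wrist");cv2.imwrite("pics/w1.png",f["frame"]);print(f["fovy"],f["cx"],f["cy"],np.round(f["R"],3).tolist(),np.round(f["t"],3))
print(blobs(red(f)),blobs(hsv(f,(50,120,60),(75,255,255))))
E
```

```text
68.70872271517202 321.5383267090087 236.13328197659047 [[0.201, 0.98, 0.0], [0.931, -0.191, 0.312], [0.305, -0.063, -0.95]] [-0.435 -0.427  0.254]
[(np.int32(240), [328.9, 284.1], [316, 277, 25, 21])] [(np.int32(2034), [129.1, 158.9], [100, 136, 61, 47])]
```

View pics/w1.png

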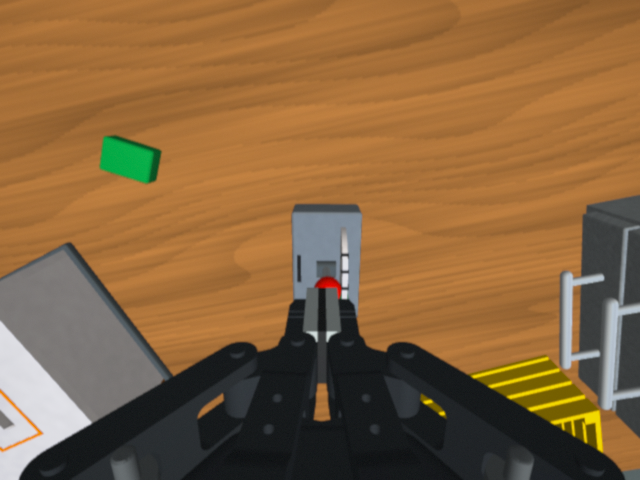

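The wrist view shows the lever box square to the tool, with the ball at (329,284). It lies about 4 mm to the +y side of the finger line. I'll go down behind it.

```bash
python3 -m handwheel '[{"dx":0,"dy":0.4,"dz":4,"wx":0,"wy":0,"wz":0,"claw":0},{"dx":0,"dy":0,"dz":4,"wx":0,"wy":0,"wz":0,"claw":0},{"dx":0,"dy":0,"dz":3,"wx":0,"wy":0,"wz":0,"claw":0},{"dx":0,"dy":0,"dz":1.5,"wx":0,"wy":0,"wz":0,"claw":0},{"dx":-1,"dy":0,"dz":0,"wx":0,"wy":0,"wz":0,"claw":0},{"dx":-1,"dy":0,"dz":0,"wx":0,"wy":0,"wz":0,"claw":0},{"dx":0,"dy":0,"dz":0,"wx":0,"wy":0,"wz":0,"claw":0}]'
python3 - <<'E'
from h import *
fs=[optics.grab_frame(c) for c in ["scene","top"]]
B=[[b for b in blobs(red(f),10)] for f in fs]; print(B)
E
```

```text
clock: 2.82
position: [0.5062, 0.3451, 0.1073]
tool_rot: [3.14, 0.001, 2.937]
force: [-0.7, -0.0, -1.0]
grip_width: -0.0001
finger_force: 0.0
[[(np.int32(22), [79.0, 124.5], [77, 122, 5, 6]), (np.int32(484), [198.2, 180.8], [187, 166, 26, 31]), (np.int32(132), [527.8, 261.7], [521, 256, 14, 13]), (np.int32(771), [398.4, 385.4], [375, 367, 49, 39])], [(np.int32(319), [226.7, 164.7], [209, 157, 35, 16]), (np.int32(456), [461.9, 258.8], [452, 245, 21, 29]), (np.int32(93), [143.9, 265.7], [138, 261, 12, 10])]]
```

```bash
python3 -m handwheel '[{"dx":-1,"dy":0,"dz":0,"wx":0,"wy":0,"wz":0,"claw":0},{"dx":-1,"dy":0,"dz":0,"wx":0,"wy":0,"wz":0,"claw":0},{"dx":-0.8,"dy":0,"dz":0,"wx":0,"wy":0,"wz":0,"claw":0},{"dx":-0.7,"dy":0,"dz":0,"wx":0,"wy":0,"wz":0,"claw":0},{"dx":-0.5,"dy":0,"dz":0,"wx":0,"wy":0,"wz":0,"claw":0},{"dx":-0.3,"dy":0,"dz":0,"wx":0,"wy":0,"wz":0,"claw":0},{"dx":0,"dy":0,"dz":0,"wx":0,"wy":0,"wz":0,"claw":0}]'
python3 - <<'E'
from h import *
fs=[optics.grab_frame(c) for c in ["scene","top"]]
B=[[b for b in blobs(red(f),10)] for f in fs]; print(B)
f=fs[0]; a=cv2.resize(f["frame"][230:350,460:560],None,fx=5,fy=5,interpolation=cv2.INTER_CUBIC); cv2.imwrite("pics/l2.png",a)
E
```

```text
clock: 3.8
position: [0.5469, 0.3366, 0.1062]
tool_rot: [-3.142, 0.0, 2.939]
force: [-0.0, -0.4, 0.5]
grip_width: -0.0001
finger_force: 0.0
[[(np.int32(22), [79.0, 124.5], [77, 122, 5, 6]), (np.int32(485), [198.2, 180.8], [187, 166, 27, 31]), (np.int32(136), [519.4, 276.0], [513, 270, 14, 13]), (np.int32(771), [398.4, 385.4], [375, 367, 49, 39])], [(np.int32(315), [226.6, 164.7], [209, 157, 35, 16]), (np.int32(70), [149.8, 246.8], [145, 243, 10, 9]), (np.int32(455), [461.9, 258.8], [452, 245, 21, 29])]]
```

View pics/l2.png

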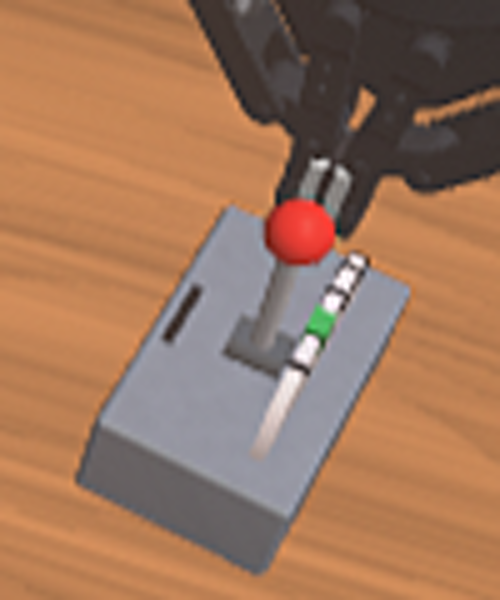

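The scene crop shows the ball at crop (300,232) and the green mark at (320,323), on the +x side of the vertical mark. The lever is between 0 and +20 degrees. I'll fit the angle next.

```bash
cat >> h.py <<'E'
def lever():
    fs=[optics.grab_frame(c) for c in ["scene","top"]]
    pick=lambda B,u0,u1,v0,v1:max([b for b in B if u0<b[1][0]<u1 and v0<b[1][1]<v1])[1]
    b=tri(fs,[pick(blobs(red(fs[0]),10),490,550,240,310),pick(blobs(red(fs[1]),10),120,180,230,290)])
    G=[blobs(hsv(f,(45,90,50),(80,255,255)),3) for f in fs]
    try: g=tri(fs,[pick(G[0],490,550,240,330),pick(G[1],120,180,230,290)])
    except Exception as e: g=None; print(G)
    return b,g
E
python3 - <<'E'
from h import *
b,g=lever(); y=-.2; xl=np.array([np.cos(y),np.sin(y),0]); p=np.array([.549,.333,.04])
print(b,g)
for n,v in (("ball",b),("green",g)):
    if v is not None: d=v-p; print(n,d@xl,d[2],d[:2]@[.2,.98])
E
```

```text
[[(np.int32(3534), [342.3, 25.9], [300, 0, 87, 55]), (np.int32(450), [434.3, 229.7], [420, 217, 29, 26]), (np.int32(25), [523.5, 294.4], [521, 291, 6, 8]), (np.int32(14311), [101.0, 444.7], [0, 374, 270, 106])], [(np.int32(53993), [319.9, 41.7], [0, 0, 640, 87]), (np.int32(374), [241.1, 329.2], [228, 318, 27, 24])]]
[0.5684429  0.33062447 0.12386809] None
ball 0.019527282211566577 0.08386809291717867 0.0015605621108564383
```

```bash
python3 - <<'E'
from h import *
s=optics.grab_frame("scene");t=optics.grab_frame("top"); yv=-.2; xl=np.array([np.cos(yv),np.sin(yv),0]);yl=np.array([-np.sin(yv),np.cos(yv),0]); p=np.array([.549,.333,.04])
g=tri([s,t],[(523.5,294.4),(148,249.7)])-p; print("green tri",g@xl,g@yl,g[2])
for o in (.014,.0165,.019):
    c,d=ray(s,(523.5,294.4)); d=d[0]; q=c+d*((o-(c-p)@yl)/(d@yl))-p; print(o,q@xl,q[2],np.degrees(np.arctan2(q@xl,q[2])))
c=[plane(s,uv,.04)[0]-p for uv in ((460+230/5,230+207/5),(460+410/5,230+290/5),(460+282/5,230+517/5),(460+100/5,230+418/5))]
print("box scene corners",[(round(v@xl,4),round(v@yl,4)) for v in c])
E
```

```text
green tri 0.01578750449810398 0.01775920989884489 0.04336406614301102
0.014 -0.05030395716532254 -0.029676909866529454 -120.53855607411481
0.0165 -0.010809584786567726 0.014165706638800048 -37.34657291976971
0.019 0.0286847875921873 0.05800832314412966 26.312135061600475
box scene corners [(np.float64(-0.0572), np.float64(-0.0295)), (np.float64(-0.056), np.float64(0.0378)), (np.float64(0.0622), np.float64(0.0347)), (np.float64(0.0583), np.float64(-0.0312))]
```

```bash
python3 -m handwheel '[{"dx":-0.5,"dy":0,"dz":0,"wx":0,"wy":0,"wz":0,"claw":0},{"dx":-0.3,"dy":0,"dz":0,"wx":0,"wy":0,"wz":0,"claw":0},{"dx":-0.2,"dy":0,"dz":0,"wx":0,"wy":0,"wz":0,"claw":0},{"dx":0,"dy":0,"dz":0,"wx":0,"wy":0,"wz":0,"claw":0}]'
python3 - <<'E'
from h import *
b,g=lever(); y=-.2; xl=np.array([np.cos(y),np.sin(y),0]); p=np.array([.549,.333,.04])
d=b-p; print("ball",d@xl,d[2],"tcp",(np.array(monitor.observe()["position"])-p)@xl)
f=optics.grab_frame("scene"); a=cv2.resize(f["frame"][230:350,460:560],None,fx=5,fy=5,interpolation=cv2.INTER_CUBIC); cv2.imwrite("pics/l3.png",a)
E
```

```text
clock: 4.6
position: [0.5568, 0.3346, 0.1063]
tool_rot: [-3.142, 0.0, 2.938]
force: [-0.1, 0.3, 0.3]
grip_width: 0.0002
finger_force: 0.0
[[(np.int32(3543), [342.4, 25.9], [300, 0, 87, 55]), (np.int32(450), [434.3, 229.7], [420, 217, 29, 26]), (np.int32(25), [523.5, 294.4], [521, 291, 6, 8]), (np.int32(14311), [101.0, 444.7], [0, 374, 270, 106])], [(np.int32(53987), [320.0, 41.7], [0, 0, 640, 87]), (np.int32(375), [241.1, 329.2], [228, 318, 27, 24])]]
ball 0.030265707906071006 0.08173970475322268 tcp 0.007174570968869883
```

```bash
python3 -m handwheel '[{"dx":1,"dy":0,"dz":0,"wx":0,"wy":0,"wz":0,"claw":0},{"dx":3,"dy":0,"dz":0,"wx":0,"wy":0,"wz":0,"claw":0},{"dx":0,"dy":0,"dz":-5,"wx":0,"wy":0,"wz":0,"claw":0},{"dx":0,"dy":0,"dz":-5,"wx":0,"wy":0,"wz":0,"claw":0},{"dx":0,"dy":0,"dz":-3,"wx":0,"wy":0,"wz":0,"claw":0},{"dx":-1.2,"dy":-5,"dz":0,"wx":0,"wy":0,"wz":0,"claw":100},{"dx":-1.2,"dy":-5,"dz":0,"wx":0,"wy":0,"wz":0,"claw":100},{"dx":-1.2,"dy":-5,"dz":0,"wx":0,"wy":0,"wz":0,"claw":100}]'
python3 -m handwheel '[{"dx":-1.2,"dy":-5,"dz":0,"wx":0,"wy":0,"wz":0,"claw":100},{"dx":-1.2,"dy":-5,"dz":0,"wx":0,"wy":0,"wz":0,"claw":100},{"dx":-1.2,"dy":-5,"dz":0,"wx":0,"wy":0,"wz":0,"claw":100},{"dx":-1.2,"dy":-5,"dz":0,"wx":0,"wy":0,"wz":0,"claw":100},{"dx":-1.2,"dy":-5,"dz":0,"wx":0,"wy":0,"wz":0,"claw":100},{"dx":-1.2,"dy":-5,"dz":0,"wx":0,"wy":0,"wz":0,"claw":100}]'
python3 - <<'E'
from h import *
fs=[optics.grab_frame(c) for c in ["scene","top","wrist"]]
b,g=lever(); y=-.2; xl=np.array([np.cos(y),np.sin(y),0]);yl=np.array([-np.sin(y),np.cos(y),0]); p=np.array([.549,.333,.04])
for v in (b,g):
    if v is not None: d=v-p; print(d@xl,d@yl,d[2])
cv2.imwrite("pics/w2.png",fs[2]["frame"])
E
```

```text
clock: 5.75
position: [0.5217, 0.1874, 0.2364]
tool_rot: [3.141, 0.0, 2.939]
force: [0.6, 0.0, -0.4]
grip_width: 0.0545
finger_force: 0.0
clock: 6.5
position: [0.5321, -0.1208, 0.2365]
tool_rot: [3.141, 0.0, 2.939]
force: [0.4, -0.1, 0.5]
grip_width: 0.0853
finger_force: 0.0
0.029201171076527647 0.001636781735629346 0.08049345985477557
0.015594526481930944 0.017848610595655682 0.04322798784871048
```

View pics/w2.png

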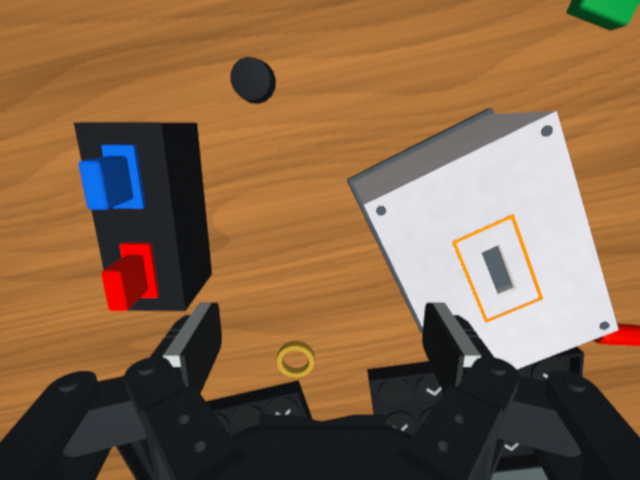

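Lever confirmed: its ball is at 29.2 mm, about 20 degrees. The wrist view shows red holder at (130,275), blue at (110,180), and the slot at (498,269) inside its orange frame. Next I'll fit the red holder and the slot.

```bash
cat >> h.py <<'E'
from scipy.optimize import minimize
def box(lx,ly,z0,z1): return np.array([[a*lx/2,b*ly/2,z] for a in(-1,1) for b in(-1,1) for z in(z0,z1)])
def holder_fit(views,x0,z0=.085,boxes=((.052,.026,0,.006),(.036,.016,.006,.046))):
    data=[]
    for c,win in views.items():
        f=optics.grab_frame(c); m=red(f); w=np.zeros_like(m); u0,u1,v0,v1=win; w[v0:v1,u0:u1]=m[v0:v1,u0:u1]; data.append((f,cv2.GaussianBlur(w,(3,3),0)/255.,win))
    def cost(q):
        s=0;R=np.array([[np.cos(q[2]),-np.sin(q[2]),0],[np.sin(q[2]),np.cos(q[2]),0],[0,0,1]])
        for f,w,_ in data:
            im=np.zeros((480,640),np.uint8)
            for b in boxes:
                uv=proj(f,box(*b)@R.T+[q[0],q[1],z0]); h=cv2.convexHull((uv*16).astype(np.int32).reshape(-1,1,2)); cv2.fillConvexPoly(im,h,255,cv2.LINE_AA,4)
            im=cv2.GaussianBlur(im,(3,3),0)/255.; s+=np.abs(im-w).sum()/max(w.sum(),1)
        return s
    r=minimize(cost,x0,method="Nelder-Mead",options=dict(initial_simplex=np.array(x0)+np.array([[0,0,0],[.006,0,0],[0,.006,0],[0,0,.08]]),xatol=1e-5,fatol=1e-5)); return r.x.round(4),round(r.fun,3)
def slot_fit(f,c0,yaw=.26,r=110):
    u,v=proj(f,[[*c0,.115]])[0].astype(int); o=hsv(f,(5,120,150),(25,255,255)); w=np.zeros_like(o); 
    lid=cv2.fillConvexPoly(np.zeros_like(o),proj(f,[[c0[0]+a*np.cos(yaw)-b*np.sin(yaw),c0[1]+a*np.sin(yaw)+b*np.cos(yaw),.115] for a,b in((-.06,-.045),(-.06,.045),(.06,.045),(.06,-.045))]).astype(np.int32),255)
    ys,xs=np.nonzero(o&lid); P=plane(f,np.c_[xs,ys],.115)[:,:2]*1000; print("frame",len(xs),cv2.minAreaRect(P.astype(np.float32)))
    k=cv2.fillConvexPoly(np.zeros_like(o),proj(f,[[c0[0]+a*np.cos(yaw)-b*np.sin(yaw),c0[1]+a*np.sin(yaw)+b*np.cos(yaw),.115] for a,b in((-.03,-.015),(-.03,.015),(.03,.015),(.03,-.015))]).astype(np.int32),255)
    g=cv2.cvtColor(f["frame"],cv2.COLOR_BGR2GRAY); d=((g<170)&(k>0))
    ys,xs=np.nonzero(d); P=plane(f,np.c_[xs,ys],.115)[:,:2]*1000; print("slot",len(xs),cv2.minAreaRect(P.astype(np.float32)))
E
python3 - <<'E'
from h import *
for v in ({"wrist":(90,180,230,330)},{"top":(440,485,235,285)},{"scene":(175,225,155,205)}):
    print(list(v),holder_fit(v,[.5436,-.2967,-.21]))
for c in ("wrist","top","scene"): slot_fit(optics.grab_frame(c),(.597,.0083))
E
```

```text
['wrist'] (array([ 0.545 , -0.2956, -0.2581]), np.float64(0.14))
['top'] (array([ 0.5236, -0.1448, -1.3753]), np.float64(385.416))
['scene'] (array([ 0.5406, -0.2975,  0.0035]), np.float64(0.224))
frame 906 ((597.472900390625, 9.573963165283203), (82.76670837402344, 50.71535873413086), 14.976983070373535)
slot 808 ((596.4456176757812, 9.058771133422852), (41.74455642700195, 14.215555191040039), 15.066245079040527)
frame 0 ((0.0, 0.0), (0.0, 0.0), 0.0)
slot 118 ((596.369384765625, 8.229621887207031), (39.49852752685547, 12.178926467895508), 13.635132789611816)
frame 145 ((595.4701538085938, 7.4260711669921875), (82.19317626953125, 50.61077880859375), 14.778167724609375)
slot 70 ((597.9146118164062, 8.638557434082031), (38.613197326660156, 13.571685791015625), 14.747611045837402)
```

```bash
python3 -m handwheel '[{"dx":-1.2,"dy":-4.2,"dz":0,"wx":0,"wy":0,"wz":0,"claw":100},{"dx":-1.2,"dy":-4.2,"dz":0,"wx":0,"wy":0,"wz":0,"claw":100},{"dx":-1.2,"dy":-4.2,"dz":1,"wx":0,"wy":0,"wz":0,"claw":100},{"dx":-1.2,"dy":-4.2,"dz":1.5,"wx":0,"wy":0,"wz":0,"claw":100},{"dx":0,"dy":0,"dz":0,"wx":0,"wy":0,"wz":0,"claw":100}]'
python3 - <<'E'
from h import *
f=optics.grab_frame("wrist"); cv2.imwrite("pics/w3.png",f["frame"]); print(blobs(red(f),60), proj(f,[[.545,-.296,.131]]))
u,v=proj(f,[[.545,-.296,.11]])[0].astype(int)
print(holder_fit({"wrist":(u-90,u+90,v-90,v+90)},[.545,-.296,-.21]))
E
```

```text
clock: 7.68
position: [0.5445, -0.2969, 0.2099]
tool_rot: [-3.141, -0.002, 2.935]
force: [0.7, 0.7, -0.6]
grip_width: 0.0856
finger_force: 0.0
[(np.int32(2452), [323.0, 230.1], [306, 195, 36, 75])] [[321.86513084 246.76699434]]
(array([ 0.5448, -0.2949, -0.2027]), np.float64(0.065))
```

View pics/w3.png

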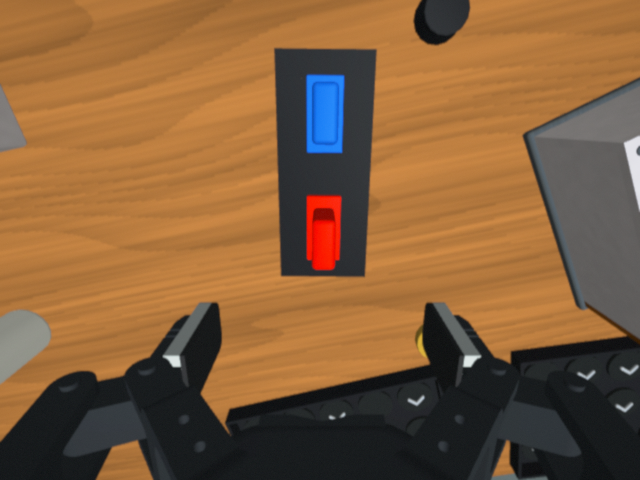

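The wrist view shows the red holder centred between the fingers at (323,230), about 2 mm off laterally, with its yaw matching the tool. I'll go down and grip it.

```bash
python3 -m handwheel '[{"dx":0,"dy":0.2,"dz":4,"wx":0,"wy":0,"wz":0,"claw":70},{"dx":0,"dy":0,"dz":4,"wx":0,"wy":0,"wz":0,"claw":70},{"dx":0,"dy":0,"dz":2,"wx":0,"wy":0,"wz":0,"claw":70},{"dx":0,"dy":0,"dz":1.3,"wx":0,"wy":0,"wz":0,"claw":70},{"dx":0,"dy":0,"dz":0,"wx":0,"wy":0,"wz":0,"claw":50},{"dx":0,"dy":0,"dz":0,"wx":0,"wy":0,"wz":0,"claw":25},{"dx":0,"dy":0,"dz":0,"wx":0,"wy":0,"wz":0,"claw":0},{"dx":0,"dy":0,"dz":0,"wx":0,"wy":0,"wz":0,"claw":0}]' 50
python3 -m handwheel '[{"dx":0,"dy":0,"dz":0,"wx":0,"wy":0,"wz":0,"claw":0},{"dx":0,"dy":0,"dz":0,"wx":0,"wy":0,"wz":0,"claw":0},{"dx":0,"dy":0,"dz":-0.5,"wx":0,"wy":0,"wz":0,"claw":0}]'
```

```text
clock: 8.78
position: [0.5465, -0.2928, 0.0994]
tool_rot: [-3.141, 0.002, 2.938]
force: [-1.6, -3.7, 8.1]
grip_width: 0.0154
finger_force: 51.1
clock: 9.15
position: [0.5458, -0.2925, 0.1035]
tool_rot: [-3.141, -0.0, 2.938]
force: [-0.1, -4.7, -3.7]
grip_width: 0.0152
finger_force: 49.5
```

```bash
python3 -m handwheel '[{"dx":0,"dy":0,"dz":-1,"wx":0,"wy":0,"wz":0,"claw":0},{"dx":0,"dy":0,"dz":-2,"wx":0,"wy":0,"wz":0,"claw":0},{"dx":0,"dy":0,"dz":-3,"wx":0,"wy":0,"wz":0,"claw":0},{"dx":0,"dy":0,"dz":-3,"wx":0,"wy":0,"wz":0,"claw":0},{"dx":0,"dy":0,"dz":-3,"wx":0,"wy":0,"wz":0,"claw":0},{"dx":0,"dy":0,"dz":-2,"wx":0,"wy":0,"wz":0,"claw":0},{"dx":0,"dy":0,"dz":0,"wx":0,"wy":0,"wz":0,"claw":0}]'
python3 - <<'E'
from h import *
f=optics.grab_frame("wrist"); cv2.imwrite("pics/w4.png",f["frame"]);print(blobs(red(f),60))
E
```

```text
clock: 10.02
position: [0.5467, -0.2918, 0.2449]
tool_rot: [3.142, 0.003, 2.939]
force: [-0.4, -0.5, -1.7]
grip_width: 0.0151
finger_force: 50.0
[(np.int32(6527), [321.4, 305.4], [293, 239, 57, 143])]
```

View pics/w4.png

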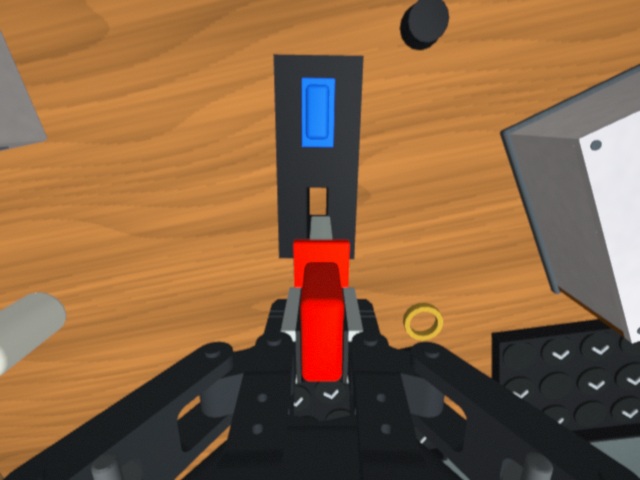

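The holder is lifted and held cleanly: collar edge at row 240, block at (321,320), bay empty, and blue still in place. Next I'll measure how it sits in the grip.

```bash
cat >> h.py <<'E'
from scipy.spatial.transform import Rotation as Ro
def held_fit(cams,full=True):
    s=monitor.observe(); T=Ro.from_euler("xyz",s["tool_rot"]).as_matrix(); p=np.array(s["position"])
    F=np.diag([1.,-1,-1])   # holder z opposite tool z
    D=[]
    for c in cams:
        f=optics.grab_frame(c); m=red(f); u,v=proj(f,p[None])[0].astype(int); w=np.zeros_like(m); r=100 if c=="wrist" else 35
        w[max(v-r,0):v+r,max(u-r,0):u+r]=m[max(v-r,0):v+r,max(u-r,0):u+r]
        n,l,st,_=cv2.connectedComponentsWithStats(w); w=((l==1+np.argmax(st[1:,4]))*255).astype(np.uint8)
        g=cv2.cvtColor(f["frame"],cv2.COLOR_BGR2HSV); ig=cv2.dilate(((g[...,1]<110)).astype(np.uint8),np.ones((3,3))) if c=="wrist" else cv2.dilate(((g[...,1]<100)&(g[...,2]<120)).astype(np.uint8),np.ones((3,3)))
        D.append((f,cv2.GaussianBlur(w,(3,3),0)/255.,1-.8*ig))
    def cost(q,viz=None):
        R=T@F@Ro.from_rotvec([0,q[3],0]).as_matrix(); o=p+T@np.array([q[0],q[1],-q[2]]); t=0
        for f,w,k in D:
            im=np.zeros((480,640),np.uint8)
            for b in ((.052,.026,0,.006),(.036,.016,.006,.046)):
                h=cv2.convexHull((proj(f,box(*b)@R.T+o)*16).astype(np.int32).reshape(-1,1,2)); cv2.fillConvexPoly(im,h,255,cv2.LINE_AA,4)
            t+=(np.abs(cv2.GaussianBlur(im,(3,3),0)/255.-w)*k).sum()/w.sum()
        return t
    x0=np.array([0,0,-.0145,0]); S=np.vstack([x0,x0+np.diag([.004,.003,.004,.06])])
    r=minimize(cost,x0,method="Nelder-Mead",options=dict(initial_simplex=S,xatol=1e-5,fatol=1e-6,maxiter=600)); return r.x.round(4),round(r.fun,3),round(cost(x0),3)
E
python3 - <<'E'
from h import *
for c in (["wrist"],["scene"],["wrist","scene"],["wrist","scene","top"]): print(c,held_fit(c))
E
```

```text
['wrist'] (array([-0.001 ,  0.0007, -0.0161,  0.0636]), np.float64(0.039), np.float64(0.057))
['scene'] (array([ 0.0037, -0.0029, -0.0124,  0.0241]), np.float64(0.455), np.float64(0.602))
['wrist', 'scene'] (array([ 0.0018,  0.    , -0.0101,  0.0207]), np.float64(0.548), np.float64(0.668))
['wrist', 'scene', 'top'] (array([ 0.0009,  0.    , -0.0102,  0.0518]), np.float64(1.196), np.float64(1.292))
```

```bash
python3 - <<'E'
from h import *
f=optics.grab_frame("wrist"); s=monitor.observe(); T=Ro.from_euler("xyz",s["tool_rot"]).as_matrix(); p=np.array(s["position"])
print(f["frame"][200:248:2,320].tolist())
for q in ([-.001,.0007,-.0161,.0636],[0,.0005,-.0145,0],[0,.0005,-.0145,.03],[0,.0005,-.0145,-.03]):
    R=T@np.diag([1.,-1,-1])@Ro.from_rotvec([0,q[3],0]).as_matrix(); o=p+T@np.array([q[0],q[1],-q[2]])
    print(q,proj(f,np.array([[.026,0,.006],[.026,0,0],[.02,0,-.064],[.017,0,-.064],[.017,0,-.07],[.018,0,.046],[-.018,0,.046]])@R.T+o).round(1)[:,1].tolist())
a=cv2.resize(f["frame"][195:395,260:385],None,fx=3,fy=3,interpolation=cv2.INTER_CUBIC)
g=optics.grab_frame("scene");u,v=proj(g,p[None])[0].astype(int);print(u,v); b=cv2.resize(g["frame"][max(v-60,0):v+60,max(u-35,0):u+35],None,fx=5,fy=5,interpolation=cv2.INTER_CUBIC)
w=np.zeros((600,740,3),np.uint8);w[:600,:375]=a;w[:b.shape[0],380:380+b.shape[1]]=b[:600,:360];cv2.imwrite("pics/w5.png",w)
E
```

```text
[[64, 123, 183], [61, 121, 181], [61, 118, 175], [60, 117, 175], [61, 118, 175], [61, 116, 174], [62, 119, 178], [64, 120, 174], [99, 123, 146], [123, 128, 119], [124, 127, 119], [124, 128, 119], [123, 127, 118], [123, 128, 118], [122, 127, 118], [123, 127, 118], [124, 129, 119], [124, 129, 120], [123, 128, 119], [110, 114, 122], [36, 40, 136], [0, 14, 205], [0, 18, 251], [0, 31, 253]]
[-0.001, 0.0007, -0.0161, 0.0636] [244.0, 240.7, 224.1, 228.5, 226.5, 295.3, 381.1]
[0, 0.0005, -0.0145, 0] [245.0, 240.8, 217.7, 222.1, 219.7, 303.8, 386.2]
[0, 0.0005, -0.0145, 0.03] [244.1, 240.3, 220.3, 224.8, 222.5, 299.6, 384.3]
[0, 0.0005, -0.0145, -0.03] [246.0, 241.3, 215.1, 219.5, 216.9, 308.0, 388.1]
186 122
```

View pics/w5.png

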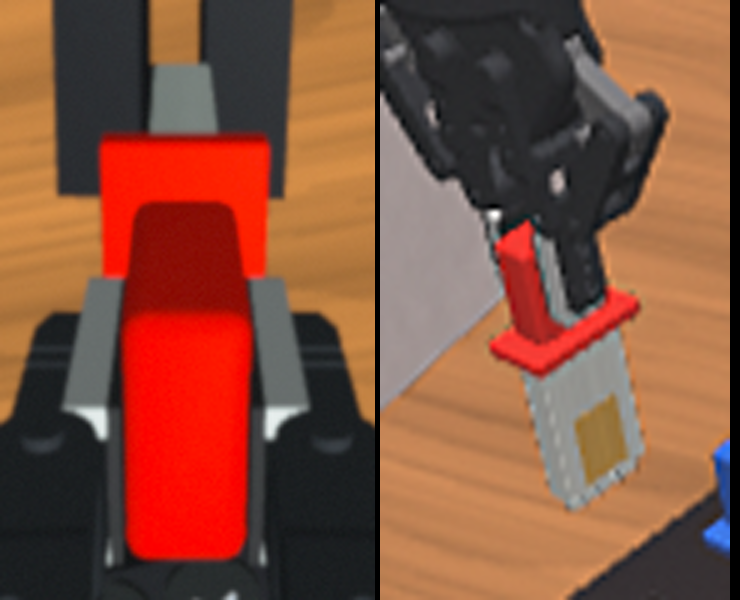

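The wrist crop shows the blade end at row 216.5 and the collar edge at row 240. That matches an upright holder about 0.8 mm towards tool +x. Next I'll hover just beyond the slot.

```bash
python3 -m handwheel '[{"dx":-0.6,"dy":3,"dz":0,"wx":0,"wy":0,"wz":0,"claw":0},{"dx":-0.6,"dy":4.4,"dz":0,"wx":0,"wy":0,"wz":0,"claw":0},{"dx":-0.7,"dy":4.4,"dz":0,"wx":0,"wy":0,"wz":0,"claw":0},{"dx":-0.7,"dy":4.4,"dz":0,"wx":0,"wy":0,"wz":0,"claw":0},{"dx":-0.7,"dy":4.4,"dz":0,"wx":0,"wy":0,"wz":0,"claw":0},{"dx":-0.7,"dy":4.4,"dz":0,"wx":0,"wy":0,"wz":0,"claw":0},{"dx":-0.6,"dy":4.4,"dz":0,"wx":0,"wy":0,"wz":0,"claw":0},{"dx":-0.6,"dy":4.2,"dz":0,"wx":0,"wy":0,"wz":0,"claw":0}]'
python3 -m handwheel '[{"dx":0,"dy":0,"dz":0,"wx":0,"wy":0,"wz":-0.1,"claw":0},{"dx":0,"dy":0,"dz":0,"wx":0,"wy":0,"wz":-0.12,"claw":0},{"dx":0,"dy":0,"dz":0.5,"wx":0,"wy":0,"wz":-0.12,"claw":0},{"dx":0,"dy":0,"dz":0.5,"wx":0,"wy":0,"wz":-0.12,"claw":0},{"dx":0,"dy":0,"dz":0.5,"wx":0,"wy":0,"wz":0,"claw":0},{"dx":0,"dy":0,"dz":0,"wx":0,"wy":0,"wz":0,"claw":0}]'
python3 - <<'E'
from h import *
f=optics.grab_frame("wrist"); slot_fit(f,(.597,.009)); print(held_fit(["wrist"])); s=monitor.observe(); print(np.round(s["position"],4),np.round(s["tool_rot"],4)); cv2.imwrite("pics/w6.png",f["frame"])
E
```

```text
clock: 11.52
position: [0.6651, 0.0282, 0.2432]
tool_rot: [3.142, -0.0, 2.939]
force: [0.5, 0.2, -1.7]
grip_width: 0.0156
finger_force: 50.0
clock: 12.28
position: [0.6646, 0.0265, 0.2278]
tool_rot: [3.142, -0.001, -2.887]
force: [0.4, -0.8, -1.5]
grip_width: 0.0155
finger_force: 50.0
frame 1494 ((597.2001953125, 9.113304138183594), (82.46808624267578, 51.01584243774414), 14.943326950073242)
slot 1300 ((596.9890747070312, 9.11700439453125), (41.88325500488281, 14.26602554321289), 15.107712745666504)
(array([-0.0005,  0.0007, -0.0241, -0.2364]), np.float64(0.024), np.float64(0.05))
[0.6648 0.0267 0.2284] [-3.1415  0.     -2.8862]
```

View pics/w6.png

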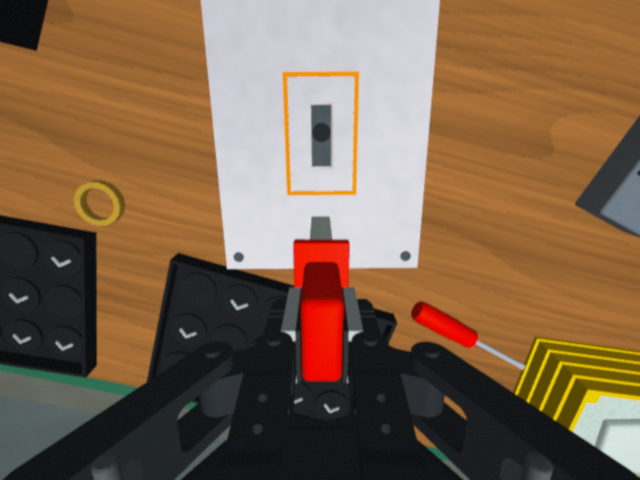

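The wrist view shows the slot at (321,135), in line with the blade at (320,228), and the tool is square to the lid. I'll move over it.

```bash
python3 -m handwheel '[{"dx":1.5,"dy":0,"dz":0,"wx":0,"wy":0,"wz":-0.006,"claw":0},{"dx":2,"dy":0,"dz":0,"wx":0,"wy":0,"wz":0,"claw":0},{"dx":2,"dy":-0.03,"dz":0,"wx":0,"wy":0,"wz":0,"claw":0},{"dx":1.4,"dy":0,"dz":0,"wx":0,"wy":0,"wz":0,"claw":0},{"dx":0,"dy":0,"dz":0.8,"wx":0,"wy":0,"wz":0,"claw":0},{"dx":0,"dy":0,"dz":0.8,"wx":0,"wy":0,"wz":0,"claw":0},{"dx":0,"dy":0,"dz":0,"wx":0,"wy":0,"wz":0,"claw":0},{"dx":0,"dy":0,"dz":0,"wx":0,"wy":0,"wz":0,"claw":0}]'
python3 - <<'E'
from h import *
f=optics.grab_frame("wrist");  s=[monitor.observe()]; s=s[0]; p=np.array(s["position"]);y=s["tool_rot"][2]; tx=np.array([np.cos(y),np.sin(y)]);ty=np.array([np.sin(y),-np.cos(y)])
e=np.array([.5970,.0088])-.0008*tx-p[:2]; print(p.round(4),"cm dx,dy",100*e@tx,100*e@ty,"yaw",y+np.pi)
a=cv2.resize(f["frame"][180:270,270:375],None,fx=6,fy=6,interpolation=cv2.INTER_CUBIC)
cv2.imwrite("pics/w7.png",a)
E
```

```text
clock: 13.38
position: [0.5984, 0.0086, 0.2121]
tool_rot: [3.142, -0.0, -2.878]
force: [-0.6, -0.1, -1.4]
grip_width: 0.0156
finger_force: 50.0
[0.5984 0.0086 0.2123] cm dx,dy 0.05227553626028678 0.05581207607851405 yaw 0.2632524602993014
```

View pics/w7.png

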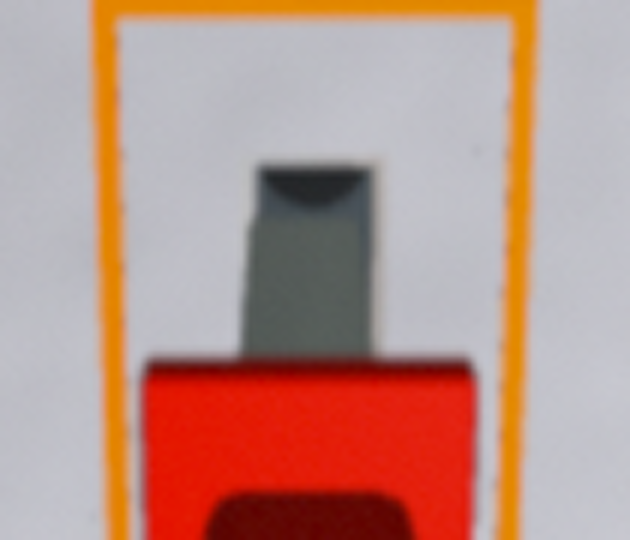

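The crop shows the blade end centred at column 306 against the slot at 316, so the blade is about 1.1 mm to the left. I'll correct this, then check the fore-aft offset numerically.

```bash
python3 -m handwheel '[{"dx":0.05,"dy":0.09,"dz":0.3,"wx":0,"wy":0,"wz":0,"claw":0},{"dx":0,"dy":0,"dz":0.3,"wx":0,"wy":0,"wz":0,"claw":0},{"dx":0,"dy":0,"dz":0,"wx":0,"wy":0,"wz":0,"claw":0},{"dx":0,"dy":0,"dz":0,"wx":0,"wy":0,"wz":0,"claw":0}]'
python3 - <<'E'
from h import *
f=optics.grab_frame("wrist");  s=monitor.observe(); p=np.array(s["position"]);T=Ro.from_euler("xyz",s["tool_rot"]).as_matrix()
y=s["tool_rot"][2]; tx=np.array([np.cos(y),np.sin(y)]);ty=np.array([np.sin(y),-np.cos(y)])
e=np.array([.5970,.0088])-.0008*tx-p[:2]; print(p.round(4),"cm dx,dy",100*e@tx,100*e@ty,"yaw",y+np.pi)
# expected rows if perfectly aligned (holder origin 0.8 mm toward +x of tool)
o=p+T@[.0008,0,.0145]
q=lambda x,yy,z:proj(f,(np.array([o[0],o[1],0])+np.r_[tx*x+ty*yy,z])[None])[0].round(1)
print("slot end corners exp",q(.021,-.007,.115),q(.021,.007,.115),"blade end exp",q(.02,-.006,o[2]-.064),q(.02,.006,o[2]-.064),"collar",q(.026,-.013,o[2]),q(.026,.013,o[2]))
g=cv2.cvtColor(f["frame"],cv2.COLOR_BGR2GRAY)
print("col",[(r,int(g[r,322])) for r in range(198,246)])
for r in (209,212,230): print(r,g[r,304:342].tolist())
print("hue230",f["frame"][236,300:346,2].tolist())
print("collar row243",f["frame"][246,288:356,1].tolist())
E
```

```text
clock: 13.92
position: [0.5975, 0.0092, 0.2063]
tool_rot: [-3.142, 0.0, -2.878]
force: [-0.7, 0.8, -1.8]
grip_width: 0.0154
finger_force: 50.0
[0.5975 0.0092 0.2064] cm dx,dy -0.02043833184812121 -0.0255766334411741 yaw 0.263151118809557
slot end corners exp [310.4 209.7] [330.8 209.7] blade end exp [311.3 215.9] [329.7 215.9] collar [292.7 238.4] [347.6 238.4]
col [(198, 188), (199, 189), (200, 189), (201, 190), (202, 190), (203, 191), (204, 191), (205, 191), (206, 192), (207, 192), (208, 187), (209, 169), (210, 124), (211, 68), (212, 41), (213, 38), (214, 39), (215, 51), (216, 69), (217, 84), (218, 89), (219, 90), (220, 91), (221, 89), (222, 89), (223, 91), (224, 91), (225, 90), (226, 89), (227, 90), (228, 90), (229, 91), (230, 90), (231, 89), (232, 90), (233, 90), (234, 90), (235, 90), (236, 89), (237, 89), (238, 83), (239, 69), (240, 48), (241, 37), (242, 50), (243, 65), (244, 77), (245, 82)]
209 [187, 187, 187, 186, 187, 186, 183, 176, 172, 170, 170, 170, 171, 170, 170, 170, 170, 169, 169, 168, 169, 168, 168, 168, 167, 167, 168, 175, 181, 188, 191, 193, 192, 193, 193, 192, 192, 
[... 173 characters left out ...]
2, 192]
230 [190, 190, 191, 190, 189, 178, 134, 96, 87, 87, 87, 88, 88, 88, 89, 89, 89, 90, 90, 90, 92, 90, 89, 89, 89, 90, 99, 131, 162, 182, 187, 187, 188, 188, 188, 188, 188, 188]
hue230 [188, 189, 189, 190, 189, 191, 189, 191, 189, 173, 117, 84, 83, 83, 81, 83, 84, 84, 84, 85, 84, 85, 85, 87, 87, 87, 86, 86, 86, 86, 86, 107, 153, 179, 187, 188, 187, 187, 186, 187, 187, 187, 188, 187, 188, 188]
collar row243 [138, 161, 182, 187, 172, 107, 41, 23, 24, 19, 23, 24, 26, 26, 25, 24, 25, 27, 25, 27, 27, 22, 25, 23, 26, 25, 25, 27, 26, 29, 29, 23, 27, 27, 30, 32, 29, 30, 27, 28, 29, 32, 31, 31, 33, 31, 30, 30, 32, 34, 32, 31, 33, 33, 32, 32, 33, 35, 35, 32, 40, 105, 173, 191, 183, 152, 138, 137]
```

```bash
python3 -m handwheel '[{"dx":-0.03,"dy":0,"dz":0.3,"wx":0,"wy":0,"wz":0,"claw":0},{"dx":0,"dy":0,"dz":0.3,"wx":0,"wy":0,"wz":0,"claw":0},{"dx":0,"dy":0,"dz":0.3,"wx":0,"wy":0,"wz":0,"claw":0},{"dx":0,"dy":0,"dz":0.3,"wx":0,"wy":0,"wz":0,"claw":0},{"dx":0,"dy":0,"dz":0.3,"wx":0,"wy":0,"wz":0,"claw":0},{"dx":0,"dy":0,"dz":0.3,"wx":0,"wy":0,"wz":0,"claw":0},{"dx":0,"dy":0,"dz":0,"wx":0,"wy":0,"wz":0,"claw":0}]'
```

```text
clock: 14.85
position: [0.5976, 0.0093, 0.1881]
tool_rot: [3.142, -0.0, -2.878]
force: [-0.5, -0.6, -0.5]
grip_width: 0.0154
finger_force: 50.0
```

```bash
python3 -m handwheel '[{"dx":0,"dy":0,"dz":0.4,"wx":0,"wy":0,"wz":0,"claw":0},{"dx":0,"dy":0,"dz":0.4,"wx":0,"wy":0,"wz":0,"claw":0},{"dx":0,"dy":0,"dz":0.4,"wx":0,"wy":0,"wz":0,"claw":0},{"dx":0,"dy":0,"dz":0.4,"wx":0,"wy":0,"wz":0,"claw":0},{"dx":0,"dy":0,"dz":0.4,"wx":0,"wy":0,"wz":0,"claw":0},{"dx":0,"dy":0,"dz":0,"wx":0,"wy":0,"wz":0,"claw":0}]'
```

```text
clock: 15.6
position: [0.5975, 0.0093, 0.168]
tool_rot: [3.142, -0.001, -2.878]
force: [0.3, -0.6, -0.4]
grip_width: 0.0149
finger_force: 50.0
```

```bash
python3 -m handwheel '[{"dx":0,"dy":0,"dz":0.5,"wx":0,"wy":0,"wz":0,"claw":0},{"dx":0,"dy":0,"dz":0.5,"wx":0,"wy":0,"wz":0,"claw":0},{"dx":0,"dy":0,"dz":0.5,"wx":0,"wy":0,"wz":0,"claw":0},{"dx":0,"dy":0,"dz":0.5,"wx":0,"wy":0,"wz":0,"claw":0},{"dx":0,"dy":0,"dz":0.5,"wx":0,"wy":0,"wz":0,"claw":0},{"dx":0,"dy":0,"dz":0.3,"wx":0,"wy":0,"wz":0,"claw":0},{"dx":0,"dy":0,"dz":0,"wx":0,"wy":0,"wz":0,"claw":0},{"dx":0,"dy":0,"dz":0,"wx":0,"wy":0,"wz":0,"claw":0}]'
python3 - <<'E'
from h import *
f=optics.grab_frame("wrist");g=optics.grab_frame("scene");s=monitor.observe();print(np.round(s["force"],2),np.round(s["position"],4))
b,gr=lever(); print("ball",(b-[.549,.333,.04])@[.98,-.199,0],gr)
p=np.array(s["position"]);T=Ro.from_euler("xyz",s["tool_rot"]).as_matrix()
for h in (.0125,.0145,.0165):
    o=p+T@[.0008,0,h]; print(h,proj(f,np.array([o+T@[.026,0,0],o+T@[.026,0,-.006]])).round(1).tolist())
print(f["frame"][225:250,321].tolist())
a=cv2.resize(f["frame"][190:390,250:390],None,fx=3,fy=3,interpolation=cv2.INTER_CUBIC)
b=cv2.resize(g["frame"][170:270,295:365],None,fx=5,fy=5,interpolation=cv2.INTER_CUBIC)
w=np.zeros((600,780,3),np.uint8);w[:,:420]=a;w[:500,425:775]=b;cv2.imwrite("pics/w8.png",w)
E
```

```text
clock: 16.6
position: [0.5978, 0.0093, 0.1405]
tool_rot: [-3.142, 0.0, -2.878]
force: [-1.2, -0.8, -1.8]
grip_width: 0.015
finger_force: 50.0
[ 0.09  0.47 -2.4 ] [0.5978 0.0093 0.1405]
ball 0.029219370088932727 [0.56799269 0.34718175 0.08330701]
0.0125 [[320.1, 239.6], [320.0, 243.9]]
0.0145 [[320.1, 238.3], [320.1, 242.5]]
0.0165 [[320.1, 237.0], [320.1, 241.0]]
[[170, 165, 163], [171, 165, 165], [172, 166, 165], [171, 165, 164], [172, 166, 165], [172, 166, 166], [173, 167, 166], [173, 167, 166], [173, 167, 166], [174, 167, 167], [176, 169, 169], [174, 168, 167], [171, 165, 167], [153, 148, 155], [110, 108, 129], [51, 49, 98], [6, 11, 99], [0, 7, 129], [0, 9, 167], [4, 20, 193], [3, 23, 203], [7, 24, 205], [5, 21, 206], [4, 23, 205], [4, 21, 205]]
```

View pics/w8.png

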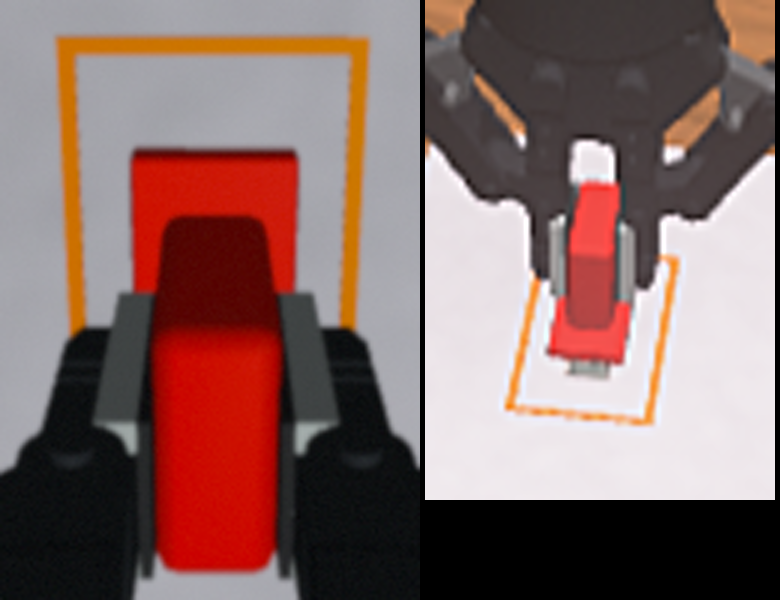

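The crops show the collar square over the slot, with the blade through it and a gap under the collar of about 11 mm. The wrist force is just the holder's weight, and the lever is still at +20 degrees. I'll trim the height by half a millimetre and hand in.

```bash
python3 -m handwheel '[{"dx":0,"dy":0,"dz":0.05,"wx":0,"wy":0,"wz":0,"claw":0},{"dx":0,"dy":0,"dz":0,"wx":0,"wy":0,"wz":0,"claw":0},{"dx":0,"dy":0,"dz":0,"wx":0,"wy":0,"wz":0,"claw":0}]' && python3 -c "
from workcell import job_done
print(job_done())"
```

```text
clock: 17.18
position: [0.5977, 0.0093, 0.1398]
tool_rot: [-3.142, -0.0, -2.878]
force: [0.6, 0.6, -1.8]
grip_width: 0.0155
finger_force: 50.0
the job is handed in; nothing more can be done
None
```

The job is handed in at 17.2 s: the focus lever was set to about +20° and released, and the red holder is held upright with its blade through the slot and its collar about 10 mm above the lid.

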